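# Shut the cheese case and drop its latch bar

### The job

Close the gate of the small cheese case and latch it: lift the drop bar by its ball knob, swing the gate shut against its rubber seal, and let the bar fall over the keeper's lip fully home into the notch, so that it alone holds the gate. Go gently, without ramming the bar against the keeper, and leave the things standing around alone.

Things in the scene. Friction and masses are not known exactly. Their poses are not given: they have to be found in the camera images.
- case: Clear-walled steel-framed bench case, fixed, 310 wide (y) x 245 deep x 170 mm high, a cheese inside. x points into the case, y left as one faces the gate, z up. Origin: on the table, at the middle of the width, in the mid plane of the shut gate. Gate's upright hinge line: x 0, y +150 mm.
- gate (a joint): Upright framed gate, 235 mm from hinge to free edge, 16 thick, 12 to 160 mm above the table. Angle in rad about the hinge line: 0 = shut (parallel to the case front), grows as the free edge swings out towards -x of the case; hard stop at -0.05. Starts 0.3 to 0.6 open and stays where it is left, save that the seal pushes it off.
- seal (a point): Middle of the front of the rubber seal, an upright strip 8 x 140 mm on the latch post, 222 mm from the hinge line. The gate meets it at about 0.04 rad. It pushes back with about 2 N at first touch and 0.35 N more per mm, and opens the gate again unless the bar holds it.
- bar (a joint): Drop bar outside the gate, 8 mm thick, 16 high, in a plane 22 mm out from the gate's mid plane. Pivots on an axis square to the gate and reaches 180 mm from it, past the free edge. Angle in rad: 0 = level, fully home on the notch floor; positive = free end up, to 0.7. Hangs at -0.06 while the gate is open; falls by its weight (0.26 kg). Clears the lip above 0.10; meets the back wall up to 0.25.
- bar_pivot (a point): Pivot of the drop bar, on the bar's middle line: 100 mm from the gate's hinge line, 22 mm out from the gate's mid plane, 145 mm above the table. Moves with the gate.
- knob (a point): Centre of the black ball knob, 26 mm diameter, on an 8 mm upright stem on the bar: 85 mm from the bar's pivot (185 mm from the hinge line), 60 mm above the bar's middle line; 205 mm above the table with the bar level. Can be pinched from above in any direction; moves on arcs about the bar's pivot and the gate's hinge.
- keeper: Steel bracket on the latch post, carrying the notched plate; 20 mm wide along the bar, 265 mm from the hinge line. Axes as the case. Origin: nominal centre of the notch floor, 137 mm above the table, case frame x -22, y -115 mm. The plate is firm but sits in slotted holes: the real notch is up to 8 mm off along x, not shown by this pose, to be found by feel. Not to bear over 12 N.
- notch (a point): The same nominal point. The notch is 11.5 mm wide along x (bar 8): in front a lip 12 mm thick, 14 high over the notch floor; behind, a back wall 8 thick, 48 high, a firm stop for the bar when the gate is pushed in with the bar raised over the lip. Real place up to 8 mm off along x. Rubbing on lip or wall can hold the bar short of home.
- small_cheese: Loose small waxed cheese, 92 mm diameter, 45 mm high, bystander. Origin under its middle.
- jar: Loose closed glass jar, 64 mm diameter, 90 mm high, bystander. Origin under its middle.
- knife: Loose flat cheese knife with black handle, about 220 mm long, lying to the left of the case, bystander. Origin under its middle.

How it is judged:
On the way:
1. the bar is lifted clear of the keeper's lip while the gate is still open (value of joint bar above 0.1 rad and value of joint gate above 0.045 rad), for 0.1 s.
At the end, for the whole second after the job is handed in: The gate is shut (gate joint below 0.044 rad) with the bar fully home in the keeper's notch (bar joint between -0.03 and 0.02 rad), both at rest, staying so with the robot away (value of joint gate below 0.044 rad and value of joint bar between -0.03 and 0.02 rad and velocity of joint each of bar, gate below 0.05 rad/s); the robot touches nothing.
It fails at once if the keeper bears more than 12 N (contact force between keeper and anything else above 12 N).
It fails at once if the small cheese is shifted by more than 20 mm (distance of small_cheese from where it was at the start of the episode above 0.02 m).
It fails at once if the jar is shifted by more than 20 mm (distance of jar from where it was at the start of the episode above 0.02 m).
It fails at once if the knife is shifted by more than 20 mm (distance of knife from where it was at the start of the episode above 0.02 m).
It also fails if it takes over 64 s, if anything falls off the work surface, if the arm or the gripper's body presses on something with over 40 N, if the wrist force passes 120 N, or if a joint passes its speed limit or range.

### The arm

A 6-joint arm with a two-finger parallel gripper is mounted at the origin on the work surface. World frame = base frame: x ahead of the robot, y to its left, z up, the work surface at z = 0. Lengths are in m, angles in rad, forces in N, time in s.
With the tool pointing down it reaches from about 0.35 to 0.975 m from the base axis. Payload 17.4 kg.
Tool frame: the origin (TCP) lies on the centre line of the jaws, within the pads' length; the fingertips stand 14 mm ahead of it and the grasp point (between the pads) lies 5 mm behind it; z points along the fingers, y is the direction in which the jaws open and shut (so a half turn about z gives the same grasp; the last joint's range is limited). The gripper opens to 85 mm and grips with 20 to 120 N. Pads are 22 mm wide; open, the fingers measure 114 mm over their backs; the gripper's body (76 mm by 85 mm) begins 54 mm behind the grasp point. The pads swing forward as they close: fully open they stand 13 mm farther back than shut.
Start: joints at [1.142, 0.116, 1.442, -0, 1.584, -0.038], TCP at [0.257, 0.624, 0.245] pointing down, gripper open.
Joint ranges: [-2.83, 2.83], [-0.83, 2.19], [0.07, 2.5], [-1.14, 4.28], [0.01, 3], [-2.97, 2.97]. Speed limits (rad/s): [1.89, 1.89, 2.22, 3.14, 3.14, 3.14].

### API

Orientations are given as a unit quaternion [w, x, y, z].
In Python, from cell import env gives the robot as it stands.
- The arm moves only by the shell command python3 -m jog 'ROWS' [FORCE]. ROWS is JSON, a list of rows, each a list of 7 numbers: the shift along the tool's x, y, z in mm, then the turn, a rotation vector about the tool's x, y, z in degrees, then the finger opening in mm, from 0 to 85.4. A call has 1 to 5 rows; each row shifts and turns the commanded pose from where the row before left it, along the tool's axes as they then stand; what a row does not reach is not made up. A row lasts 1/8 s, in which the tool goes at most 62.5 mm and 10.7 degrees, less where a joint would pass 70% of its speed; a pose out of reach is approached as far as the arm can. A call with a gripper value outside its range is refused whole. The fingers move at their own pace and stop on an object; FORCE is the grip in N (left out, the last holds). Time passes only in rows, so rows that do not move let the fingers close. It gives the time, the measured TCP pose, the force and the opening at its end, in the units of the state.
- env.observe(): the state, without advancing time (a new reading comes with each control period).
- env.camera(name): name is "scene" or "top"; returns the picture (420x560x3 uint8, blue, green, red); there is no depth.
- env.camera_model(name): a dict with "camera_matrix" (3x3 intrinsics, pixels), "xyz" and "attitude" of the camera in the world. Camera axes: x right, y up, looking along -z (the intrinsics and any distortion apply to the point x, -y, -z); pixel columns grow to the right and rows downward; lengths in m; the calibration is good to about 2 mm. A picture is of the moment at which its call begins. camera_model takes no time and is no camera call.
- env.close_job(): hands the job in, once; it reports no verdict.
Trained networks look in the newest picture that a camera, given by its name, has taken for a name from the list of things; names that differ only in an ending like _2 or _b are one class to them, and where a whole thing is asked for, a point or a joint stands for the part that bears it (a point fixed in the world has none). Each returns a list of dicts, best first, with "confidence" (0 to 1); they miss things now and then, are a little off and sometimes report something else, mostly with a low value. They report only what shows in the picture. A call takes as long as a camera call.
- env.spot_in(name, camera): "centre" ([x, y, z] in m, in world coordinates, good to about 4 mm: the middle of the surface that is visible of it).
The state is a dict: "clock": time; "qpos": joint angles; "joint_velocities": joint speeds; "tau": joint torques, N m; "tcp_pos": TCP position; "orientation": TCP orientation; "contact_force": force on the tool from outside, world axes, zero at the start; "moment": the same for the moment, N m; "width": finger opening in m.
Only numpy, scipy, OpenCV 4.12 (cv2) and the standard library are available. Lean on these libraries where they do the work, as an engineer would, in place of code of your own. Each camera call takes 0.05 s, during which the arm holds its last target.

## Working session

There is one attempt and no reset: what is moved stays moved. The work goes in short steps, Python scripts to look and compute and a shell command to move; the robot and the scene stay as the last step left them, time stands still between calls to the robot, and variables do not carry over. Pictures are saved under pics/ and viewed, and the job is handed in when it is done.

```bash
ls; mkdir -p pics; python3 - <<'E'
from cell import env
import cv2
o=env.observe();print(o)
for c in("scene","top"):
    cv2.imwrite(f"pics/{c}0.png",env.camera(c)); m=env.camera_model(c);print(c,m)
    for n in ["case","gate","bar","knob","keeper","bar_pivot","notch","seal","small_cheese","jar","knife"]:
        print(n,[(d['confidence'],d['centre']) for d in env.spot_in(n,c)[:2]])
print(env.observe()['clock'])
E
```

```text
pics
{'clock': 0.0, 'qpos': array([ 1.14221507e+00,  1.16485886e-01,  1.44228650e+00,  1.45465295e-05,
        1.58397511e+00, -3.77842768e-02]), 'joint_velocities': array([-0.00022525, -0.00131135, -0.0007172 ,  0.00179292, -0.00107729,
       -0.00038989]), 'tau': array([-4.21339893e-03, -7.31941438e+01, -6.32523608e+01, -2.37745808e-04,
        5.83128785e-03,  3.84242526e-05]), 'tcp_pos': array([0.25704668, 0.62395192, 0.24454904]), 'orientation': array([-1.40503118e-04,  1.94157334e-01,  9.80970232e-01, -5.60111038e-04]), 'contact_force': array([ 0.32870443,  0.41225091, -0.58429035]), 'moment': array([-0.03030321, -0.05032693, -0.02007059]), 'width': 0.08558572614678928}
scene {'camera_matrix': array([[409.55548671,   0.        , 277.44037228],
       [  0.        , 409.55548671, 208.86705473],
       [  0.        ,   0.        ,   1.        ]]), 'xyz': array([ 1.06272708, -0.21832383,  0.83625633]), 'attitude': array([0.81488533, 0.28843976, 0.17383772, 0.4717466 ])}
case [(0.66, [0.7419, -0.0542, 0.1687])]
gate [(0.9, [0.5475, -0.0638, 0.1424])]
bar [(0.65, [0.5167, -0.0795, 
[... 519 characters left out ...]
800709, 206.35149226],
       [  0.        ,   0.        ,   1.        ]]), 'xyz': array([0.4260136 , 0.04309499, 1.29188514]), 'attitude': array([ 0.71319924,  0.03782725, -0.04841943, -0.69826321])}
case [(0.9, [0.699, -0.0385, 0.1677])]
gate [(0.56, [0.5399, -0.0326, 0.1583]), (0.38, [0.5162, -0.0745, 0.153])]
bar [(0.71, [0.5154, -0.0749, 0.1524])]
knob [(0.6, [0.5178, -0.0727, 0.1493])]
keeper [(0.64, [0.6154, -0.1639, 0.1516])]
bar_pivot [(0.63, [0.5143, -0.0742, 0.1488])]
notch [(0.58, [0.6139, -0.1613, 0.1513])]
seal [(0.89, [0.6979, -0.0359, 0.1686])]
small_cheese [(0.57, [0.4981, -0.3483, 0.0466])]
jar [(0.77, [0.6414, -0.2857, 0.0891])]
knife [(0.82, [0.5855, 0.2206, 0.0123])]
1.2
```

View pics/scene0.png

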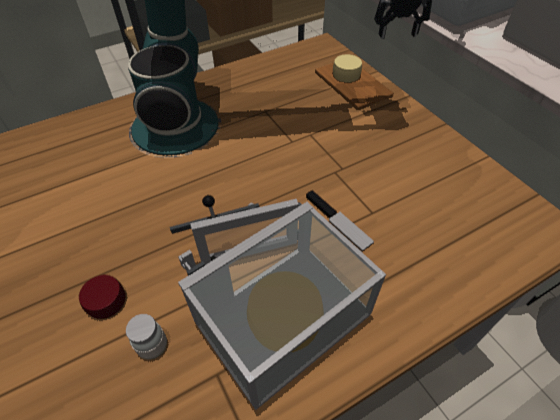

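View pics/top0.png

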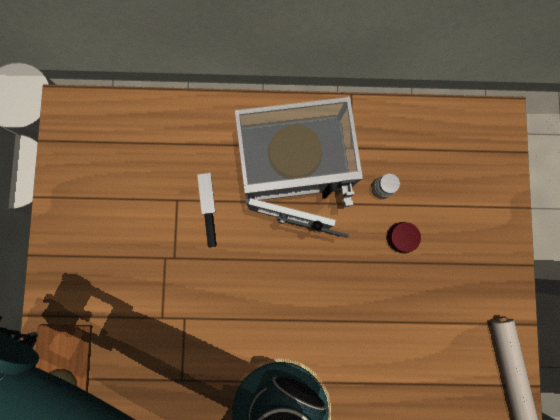

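The scene view shows the knob at about (208,201) and the bar end at about (172,229). In the top view the knob is at about (316,226), the gate runs from (250,203) to (335,222), and the keeper is at (346,194). I'll zoom in to pick points precisely.

```bash
python3 - <<'E'
import cv2
a=cv2.imread("pics/scene0.png")[170:300,150:330];cv2.imwrite("pics/sz0.png",cv2.resize(a,None,fx=4.4,fy=4.4,interpolation=cv2.INTER_CUBIC))
a=cv2.imread("pics/top0.png")[90:250,225:375];cv2.imwrite("pics/tz0.png",cv2.resize(a,None,fx=3.75,fy=3.75,interpolation=cv2.INTER_CUBIC))
E
```

```text
(no output)
```

View pics/sz0.png

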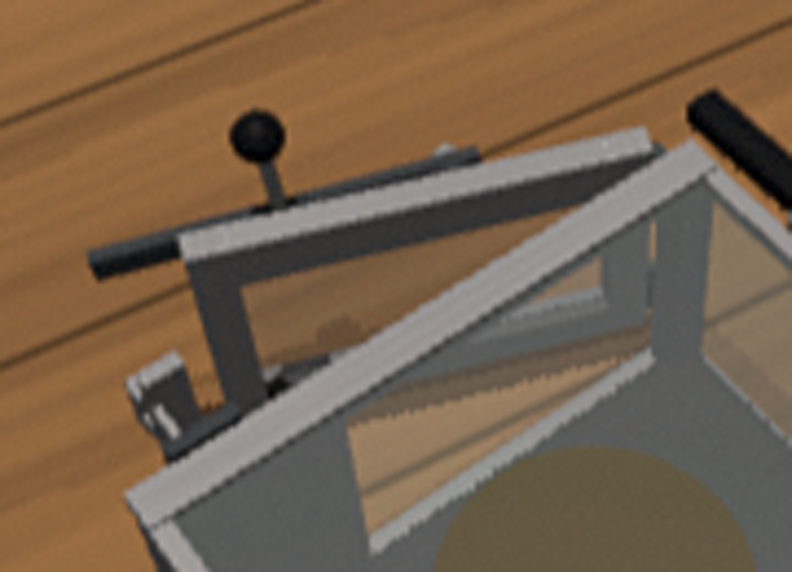

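View pics/tz0.png

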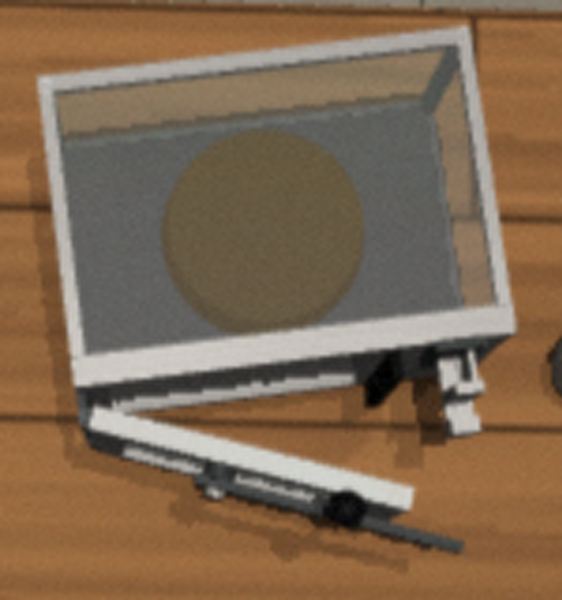

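```bash
cat > h.py <<'E'
import numpy as np
from cell import env
from scipy.spatial.transform import Rotation as R
def proj(c,P):
    m=env.camera_model(c);q=np.array(m["attitude"]);r=R.from_quat(q[[1,2,3,0]])
    p=r.inv().apply(np.atleast_2d(P)-m["xyz"]);K=m["camera_matrix"]
    p=p*[1,-1,-1];uv=p@K.T;return uv[:,:2]/uv[:,2:]
def ray(c,uv):
    m=env.camera_model(c);q=np.array(m["attitude"]);r=R.from_quat(q[[1,2,3,0]])
    d=np.linalg.inv(m["camera_matrix"])@np.array([uv[0],uv[1],1.]);return np.array(m["xyz"]),r.apply(d*[1,-1,-1])
def atz(c,uv,z):
    o,d=ray(c,uv);return o+d*(z-o[2])/d[2]
def tri(a,b):
    o1,d1=ray("scene",a);o2,d2=ray("top",b);d1/=np.linalg.norm(d1);d2/=np.linalg.norm(d2)
    s=np.linalg.lstsq(np.c_[d1,-d2],o2-o1,rcond=None)[0]
    p,q=o1+s[0]*d1,o2+s[1]*d2;return (p+q)/2,np.linalg.norm(p-q)
S=lambda u,v:(u/4.4+150-.5,v/4.4+170-.5)
T=lambda u,v:(u/3.75+225-.5,v/3.75+90-.5)
E
python3 - <<'E'
from h import *
np.set_printoptions(precision=4,suppress=True)
print("knob",tri(S(257,136),T(347,508)))
print("tip",tri(S(95,262),T(462,546)))
print("gate free",tri(S(183,245),T(411,500)), atz("scene",S(183,245),.16),atz("top",T(411,500),.16))
for n,p in dict(bl=(40,78),br=(468,27),fr=(515,333),fr2=(513,310),fl=(75,385)).items(): print(n,atz("top",T(*p),.17))
for n,p in dict(fr_top=(150,525),fr_front=(125,493),fl_front=(693,143),fl_in=(716,170)).items(): print(n,atz("scene",S(*p),.17))
h=atz("top",T(94,420),.16);f=atz("top",T(411,500),.16);print("gate",h,f,np.linalg.norm(f-h),np.arctan2(*(f-h)[:2]))
print("walltop",atz("top",T(460,365),.185),"lip",atz("top",T(463,417),.151))
E
```

```text
knob (array([ 0.5149, -0.0781,  0.2002]), np.float64(0.00099572399978131))
tip (array([ 0.4951, -0.1658,  0.1378]), np.float64(0.0017164509854643508))
gate free (array([ 0.5249, -0.127 ,  0.1599]), np.float64(0.0002718109921916926)) [ 0.5249 -0.1271  0.16  ] [ 0.525  -0.1268  0.16  ]
bl [0.8198 0.1406 0.17  ]
br [ 0.8657 -0.1651  0.17  ]
fr [ 0.6432 -0.198   0.17  ]
fr2 [ 0.6596 -0.1967  0.17  ]
fl [0.5993 0.1093 0.17  ]
fr_top [ 0.6618 -0.1952  0.17  ]
fr_front [ 0.6425 -0.1988  0.17  ]
fl_front [0.5993 0.1093 0.17  ]
fl_in [0.6191 0.1097 0.17  ]
gate [0.5764 0.0959 0.16  ] [ 0.525  -0.1268  0.16  ] 0.22856903392558386 -2.914742379869123
walltop [ 0.617  -0.1566  0.185 ] lip [ 0.5855 -0.1649  0.151 ]
```

Triangulation agrees with the given geometry: the knob is at z 0.200 where 0.1999 is expected, and the case width measures 311 mm. From this the case yaw is 0.141, the hinge is at (0.578,0.101) and the gate is open about 0.37 rad. Next I'll work out the approach, with the jaws along the gate normal.

```bash
cat >> h.py <<'E'
YAW=0.141; ORG=np.array([.5993,-.0476]); HINGE=ORG+.150*np.array([-np.sin(YAW),np.cos(YAW)])
def knob(th,b):
    a=-np.pi/2+YAW-th; g=np.array([np.cos(a),np.sin(a)]); n=np.array([g[1],-g[0]])
    r=.1+.085*np.cos(b)-.060*np.sin(b); z=.145+.085*np.sin(b)+.060*np.cos(b)
    p=HINGE+g*r+n*.022
    return np.array([p[0],p[1],z]), a+np.pi/2   # knob, heading for tool y along gate normal (inward)
def tgtR(head): # tool z down, tool y at heading
    y=np.array([np.cos(head),np.sin(head),0]);z=np.array([0,0,-1.]);x=np.cross(y,z)
    return R.from_matrix(np.c_[x,y,z])
def rows(p0,R0,p1,R1,n):
    rv=(R0.inv()*R1).as_rotvec(); out=[];p=np.array(p0);Rc=R0
    for i in range(n):
        q=np.array(p0)+(np.array(p1)-p0)*(i+1)/n
        out.append(np.r_[Rc.inv().apply(q-p)*1e3, np.degrees(rv)/n]); p=q;Rc=R0*R.from_rotvec(rv*(i+1)/n)
    return np.array(out)
def cur():
    o=env.observe();q=o["orientation"];return np.array(o["tcp_pos"]),R.from_quat(q[[1,2,3,0]]),o
def head(Rc): y=Rc.apply([0,1,0]);return np.arctan2(y[1],y[0])
E
python3 - <<'E'
from h import *
np.set_printoptions(precision=2,suppress=True,linewidth=150)
p,Rc,o=cur()
k,h=knob(.368,-.06);print(k,h,head(Rc))
print(rows(p,Rc,[.5149,-.0781,.265],tgtR(-.227),14))
E
```

```text
[ 0.51 -0.08  0.2 ] -0.22699999999999987 1.180005784303838
[[-36.13 -39.36  -1.41   0.    -0.     5.76]
 [-39.9  -35.54  -1.41   0.    -0.     5.76]
 [-43.26 -31.36  -1.41   0.    -0.     5.76]
 [-46.19 -26.86  -1.41   0.    -0.     5.76]
 [-48.65 -22.09  -1.41   0.    -0.     5.76]
 [-50.62 -17.1   -1.41   0.    -0.     5.76]
 [-52.08 -11.93  -1.41   0.    -0.     5.76]
 [-53.02  -6.65  -1.41   0.    -0.     5.76]
 [-53.41  -1.29  -1.41   0.    -0.     5.76]
 [-53.27   4.07  -1.4    0.    -0.     5.76]
 [-52.6    9.4   -1.4    0.    -0.     5.76]
 [-51.39  14.63  -1.4    0.    -0.     5.76]
 [-49.66  19.71  -1.4    0.    -0.     5.76]
 [-47.43  24.59  -1.4    0.    -0.     5.76]]
```

```bash
python3 -m jog '[[-36,-39,-3,0,0,5.8,70],[-40,-36,-3,0,0,5.8,70],[-43,-31,-3,0,0,5.8,70],[-46,-27,-3,0,0,5.8,70],[-49,-22,-3,0,0,5.8,70]]' 20
python3 -m jog '[[-50,-17,-3,0,0,5.8,70],[-52,-12,-2,0,0,5.8,70],[-53,-7,0,0,0,5.8,70],[-53,-1,0,0,0,5.8,70],[-53,4,0,0,0,5.8,70]]'
python3 -m jog '[[-52,9,0,0,0,5.8,70],[-51,15,0,0,0,5.8,70],[-50,20,0,0,0,5.8,70],[-20,11,0,0,0,3,70],[0,0,0,0,0,0,70]]'
python3 - <<'E'
from h import *
np.set_printoptions(precision=4,suppress=True,linewidth=150)
p,Rc,o=cur();print(o['clock'],p,head(Rc),o['contact_force'],Rc.apply([0,0,1]))
print(rows(p,Rc,[.5149,-.0781,.265],tgtR(-.227),1))
E
```

```text
clock: 1.82
tcp_pos: [0.349, 0.3718, 0.2605]
orientation: [0.0, 0.435, 0.9, 0.0]
contact_force: [0.4, -0.2, 1.1]
width: 0.0702
clock: 2.45
tcp_pos: [0.439, 0.1216, 0.2656]
orientation: [0.0, 0.647, 0.763, 0.0]
contact_force: [0.6, -0.3, -0.3]
width: 0.07
clock: 3.08
tcp_pos: [0.5013, -0.0496, 0.265]
orientation: [-0.0, 0.771, 0.637, -0.0]
contact_force: [0.4, 0.3, 0.6]
width: 0.0702
3.075 [ 0.5013 -0.0496  0.265 ] -0.19071404444741313 [0.4022 0.3205 0.5627] [-0.0006  0.     -1.    ]
[[-25.4378  18.75     0.0387  -0.0342   0.0062   2.079 ]]
```

```bash
python3 -m jog '[[-25.4,18.8,0,0,0,2.1,60],[0,0,0,0,0,0,60],[0,0,0,0,0,0,60]]'
python3 - <<'E'
from h import *
import cv2
np.set_printoptions(precision=4,suppress=True,linewidth=150)
for c in("scene","top"):
    cv2.imwrite(f"pics/{c}1.png",cv2.resize(env.camera(c)[140:300,130:350],None,fx=3.6,fy=3.6))
p,Rc,o=cur();print(o['clock'],p,head(Rc),o['contact_force'])
E
```

```text
clock: 3.45
tcp_pos: [0.5146, -0.0759, 0.2654]
orientation: [-0.0, 0.782, 0.624, 0.0]
contact_force: [0.0, 0.5, -1.1]
width: 0.0601
3.55 [ 0.5146 -0.0759  0.2655] -0.2234645381070004 [ 0.1139 -0.1398  0.996 ]
```

View pics/scene1.png

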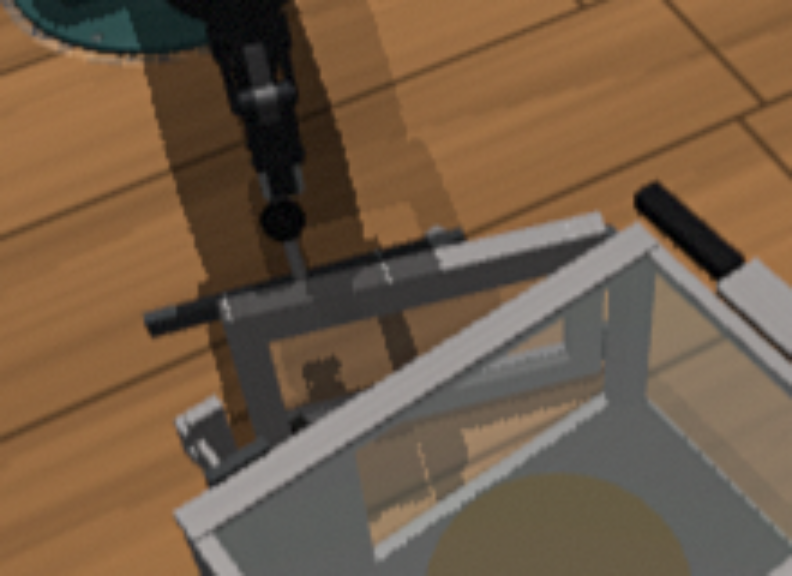

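The knob sits at crop (283,218), directly under the jaws. The bar is hanging and nothing has been touched. Descending to grip.

```bash
python3 -m jog '[[-2,0.5,24,0,0,0,60],[0,0,24,0,0,0,60],[0,0,24,0,0,0,60],[0,0,0,0,0,0,60],[0,0,0,0,0,0,60]]'
python3 -m jog '[[0,0,0,0,0,0,36],[0,0,0,0,0,0,36],[0,0,0,0,0,0,34],[0,0,0,0,0,0,34]]'

```

```text
clock: 4.18
tcp_pos: [0.5151, -0.0786, 0.1945]
orientation: [0.0, 0.782, 0.623, 0.0]
contact_force: [0.6, 0.6, 1.1]
width: 0.0602
clock: 4.68
tcp_pos: [0.5149, -0.0789, 0.1934]
orientation: [0.0, 0.782, 0.623, 0.0]
contact_force: [-0.1, 0.5, -0.8]
width: 0.0336
```

```bash
python3 -m jog '[[0,0,0,0,0,0,18],[0,0,0,0,0,0,18],[0,0,0,0,0,0,18],[0,0,0,0,0,0,18]]' 30

```

```text
clock: 5.18
tcp_pos: [0.5149, -0.0789, 0.1934]
orientation: [0.0, 0.782, 0.623, 0.0]
contact_force: [0.2, -0.9, 2.4]
width: 0.024
```

```bash
python3 -m jog '[[4,0,-5.5,0,0,0,18],[4,0,-5,0,0,0,18],[4,0,-5,0,0,0,18],[3.6,0,-4,0,0,0,18],[0,0,0,0,0,0,18]]'
python3 - <<'E'
from h import *
import cv2
np.set_printoptions(precision=4,suppress=True,linewidth=150)
for c in("scene","top"):
    cv2.imwrite(f"pics/{c}2.png",cv2.resize(env.camera(c)[140:300,130:350],None,fx=3.6,fy=3.6))
p,Rc,o=cur();print(o['clock'],p,head(Rc),o['contact_force'],o['width'],knob(.368,.18),knob(.368,-.06))
E
```

```text
clock: 5.8
tcp_pos: [0.5184, -0.0633, 0.2127]
orientation: [-0.0, 0.782, 0.623, -0.0]
contact_force: [0.0, 0.1, -3.3]
width: 0.0242
5.9 [ 0.5183 -0.0636  0.2125] -0.22477448427943117 [-0.0082 -0.3466 -4.1162] 0.02430684049189427 (array([ 0.5179, -0.0626,  0.2192]), -0.22699999999999987) (array([ 0.5144, -0.0777,  0.1998]), -0.22699999999999987)
```

View pics/scene2.png

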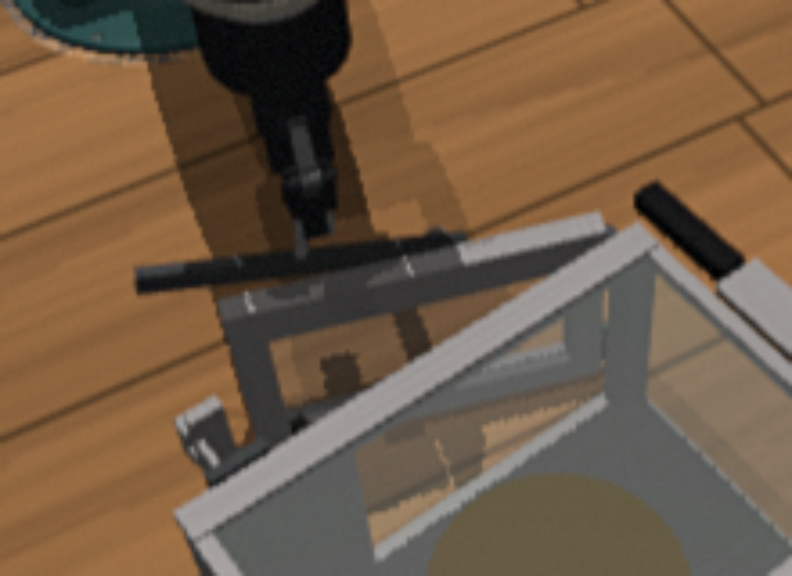

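View pics/top2.png

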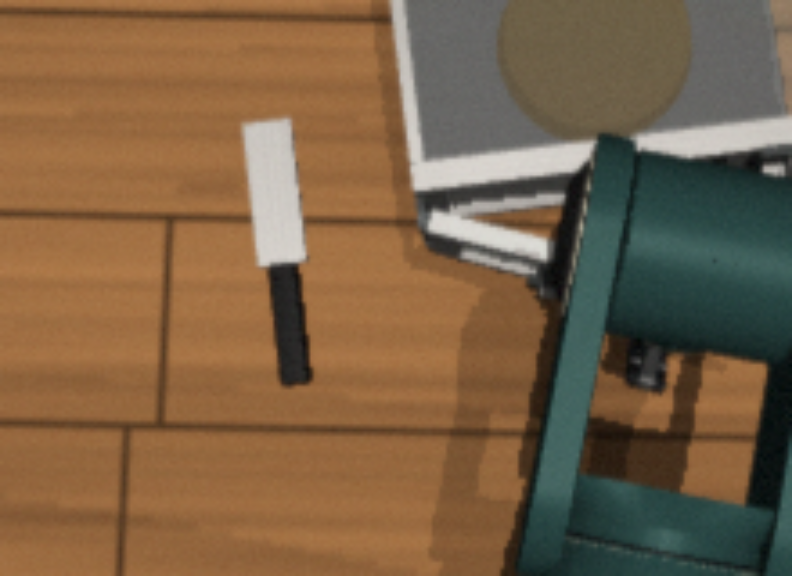

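```bash
cat >> h.py <<'E'
def barpt(th,b,s,up=0.):
    a=-np.pi/2+YAW-th; g=np.array([np.cos(a),np.sin(a)]); n=np.array([g[1],-g[0]])
    p=HINGE+g*(.1+s*np.cos(b)-up*np.sin(b))+n*.022
    return np.array([p[0],p[1],.145+s*np.sin(b)+up*np.cos(b)])
E
python3 - <<'E'
from h import *
for b in(.1,.14,.18,.22):
  for th in(.34,.368,.40): print(b,th,(proj("scene",barpt(th,b,.18))-[130,140])*3.6)
for th,b in((.37,.2),(.30,.2),(.2,.2),(.1,.2),(.04,.2),(0,.2)):
    k,h=knob(th,b);print(th,k.round(4),round(h,4))
E
```

```text
0.1 0.34 [[136.71034281 304.08293541]]
0.1 0.368 [[135.92450886 293.5668984 ]]
0.1 0.4 [[135.5042609  281.61540949]]
0.14 0.34 [[135.49440979 296.13107611]]
0.14 0.368 [[134.71630426 285.62563956]]
0.14 0.4 [[134.30638026 273.68673675]]
0.18 0.34 [[134.78115279 287.9931905 ]]
0.18 0.368 [[134.00992801 277.5108003 ]]
0.18 0.4 [[133.6088388  265.59850034]]
0.22 0.34 [[134.58151622 279.68150898]]
0.22 0.368 [[133.81626179 269.23465401]]
0.22 0.4 [[133.42243554 257.36301888]]
0.37 [ 0.5179 -0.061   0.2207] -0.229
0.3 [ 0.5294 -0.0648  0.2207] -0.159
0.2 [ 0.5462 -0.0689  0.2207] -0.059
0.1 [ 0.5633 -0.0712  0.2207] 0.041
0.04 [ 0.5736 -0.0718  0.2207] 0.101
0 [ 0.5805 -0.0719  0.2207] 0.141
```

```bash
cat >> h.py <<'E'
def swing(th0,th1,b,n,off=np.zeros(3)):
    out=[]
    for i in range(n):
        ta,tb=th0+(th1-th0)*i/n,th0+(th1-th0)*(i+1)/n
        ka,ha=knob(ta,b);kb,hb=knob(tb,b)
        out.append(rows(ka,tgtR(ha),kb,tgtR(hb),1)[0])
    return np.array(out)
def th_of(p,b): # gate angle from xy of TCP, along closing direction
    from scipy.optimize import minimize_scalar
    return minimize_scalar(lambda t:np.sum((knob(t,b)[0][:2]-p[:2])**2),bounds=(-.1,.6),method='bounded').x
E
python3 - <<'E'
from h import *
np.set_printoptions(precision=3,suppress=True,linewidth=150)
p,Rc,o=cur();print(th_of(p,.17),p-knob(th_of(p,.17),.17)[0])
print(swing(.37,.09,.17,10))
E
```

```text
0.3642219554430804 [-0.    -0.    -0.006]
[[-0.548  4.869  0.     0.     0.    -1.604]
 [-0.548  4.869  0.     0.     0.    -1.604]
 [-0.548  4.869  0.     0.     0.    -1.604]
 [-0.548  4.869  0.     0.     0.    -1.604]
 [-0.548  4.869  0.     0.     0.    -1.604]
 [-0.548  4.869  0.     0.     0.    -1.604]
 [-0.548  4.869  0.     0.     0.    -1.604]
 [-0.548  4.869  0.     0.     0.    -1.604]
 [-0.548  4.869  0.     0.     0.    -1.604]
 [-0.548  4.869  0.     0.     0.    -1.604]]
```

```bash
python3 -m jog '[[-0.5,4.9,0,0,0,-1.6,18],[-0.5,4.9,0,0,0,-1.6,18],[-0.5,4.9,0,0,0,-1.6,18],[-0.5,4.9,0,0,0,-1.6,18],[-0.5,4.9,0,0,0,-1.6,18]]'
python3 -m jog '[[-0.6,4.9,0,0,0,-1.6,18],[-0.6,4.9,0,0,0,-1.6,18],[-0.6,4.9,0,0,0,-1.6,18],[-0.6,4.9,0,0,0,-1.6,18],[0,0,0,0,0,0,18]]'
python3 - <<'E'
from h import *
import cv2
np.set_printoptions(precision=4,suppress=True,linewidth=150)
for c in("scene",):
    cv2.imwrite(f"pics/{c}3.png",cv2.resize(env.camera(c)[140:300,130:350],None,fx=3.6,fy=3.6))
p,Rc,o=cur();t=th_of(p,.17);print(o['clock'],p,head(Rc),o['contact_force'],o['width'],t,p-knob(t,.17)[0],knob(t,.17)[1])
for b in (.1,.14,.18,.22):print(b,(proj("scene",barpt(t,b,.18))-[130,140])*3.6)
E
```

```text
clock: 6.52
tcp_pos: [0.5424, -0.0704, 0.2128]
orientation: [0.0, 0.736, 0.677, -0.0]
contact_force: [-0.7, 0.1, -3.9]
width: 0.0238
clock: 7.15
tcp_pos: [0.5618, -0.0735, 0.2127]
orientation: [-0.0, 0.698, 0.717, -0.0]
contact_force: [-1.4, -0.1, -3.6]
width: 0.0239
7.2 [ 0.5617 -0.0735  0.2128] 0.026289201902358204 [-0.499   0.0945 -4.4291] 0.023914173360467215 0.10948931448248637 [-0.     -0.0002 -0.0058] 0.03151068551751357
0.1 [[158.7341 391.5388]]
0.14 [[157.5074 383.5162]]
0.18 [[156.7723 375.2001]]
0.22 [[156.5398 366.6023]]
```

View pics/scene3.png

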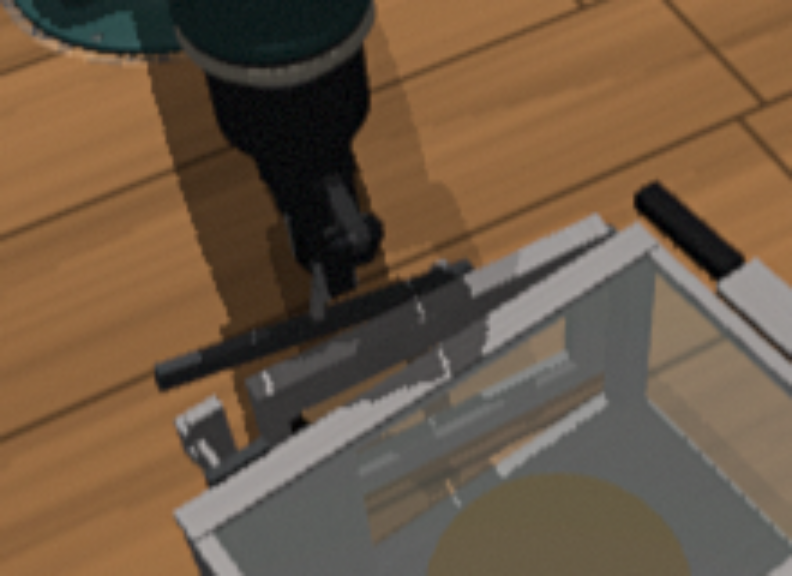

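```bash
python3 -m jog '[[-0.1,2,0,0,0,-0.65,18],[-0.2,2,0,0,0,-0.65,18],[-0.1,2,0,0,0,-0.65,18],[-0.2,2,0,0,0,-0.65,18],[0,0,0,0,0,0,18]]'
cat > st.py <<'E'
from h import *
import sys
np.set_printoptions(precision=4,suppress=True,linewidth=150)
b=float(sys.argv[1]) if len(sys.argv)>1 else .17
p,Rc,o=cur();t=th_of(p,b);f=Rc.inv().apply(o['contact_force']);print(round(o['clock'],2),p,"head",round(head(Rc),3),"want",round(knob(t,b)[1],3),"Ftool",f,"th",round(t,4),"radial off tool x",Rc.inv().apply(p-knob(t,b)[0])*1e3)
E
python3 st.py
```

```text
clock: 7.82
tcp_pos: [0.5698, -0.0739, 0.2129]
orientation: [0.0, 0.681, 0.732, 0.0]
contact_force: [-1.0, -2.2, -2.0]
width: 0.0243
7.83 [ 0.5698 -0.0739  0.2129] head 0.072 want 0.078 Ftool [-2.1104 -1.1238  1.9638] th 0.0633 radial off tool x [0.0337 0.0024 5.5749]
```

```bash
python3 -m jog '[[0,1,0,0,0,-0.3,18],[0,1,0,0,0,-0.3,18],[0,1,0,0,0,-0.3,18],[0,0,0,0,0,0,18]]'; python3 st.py
python3 -m jog '[[0,0.5,0,0,0,-0.2,18],[0,0.5,0,0,0,-0.2,18],[0,0.5,0,0,0,-0.2,18],[0,0,0,0,0,0,18]]'; python3 st.py
```

```text
clock: 8.32
tcp_pos: [0.5727, -0.0737, 0.2131]
orientation: [0.0, 0.675, 0.737, -0.0]
contact_force: [-0.7, -5.4, 0.5]
width: 0.0238
8.32 [ 0.5727 -0.0737  0.2131] head 0.088 want 0.095 Ftool [-5.3295 -1.2001 -0.5227] th 0.0463 radial off tool x [0.2922 0.032  5.441 ]
clock: 8.82
tcp_pos: [0.5743, -0.0737, 0.2132]
orientation: [0.001, 0.672, 0.741, 0.0]
contact_force: [-0.4, -6.2, 0.9]
width: 0.0243
8.82 [ 0.5743 -0.0737  0.2132] head 0.098 want 0.103 Ftool [-6.0926 -0.9597 -0.9249] th 0.0376 radial off tool x [0.367  0.0403 5.2905]
```

```bash
python3 -m jog '[[-0.4,0,-0.2,0,0,0,18],[0,0,0,0,0,0,18]]'; python3 st.py
python3 -m jog '[[-0.1,0.5,0,0,0,-0.2,18],[-0.1,0.5,0,0,0,-0.2,18],[0,0,0,0,0,0,18]]'; python3 st.py
```

```text
clock: 9.07
tcp_pos: [0.5742, -0.0738, 0.2131]
orientation: [0.0, 0.672, 0.741, 0.0]
contact_force: [-0.5, -4.2, 1.1]
width: 0.0244
9.07 [ 0.5742 -0.0738  0.2131] head 0.098 want 0.103 Ftool [-4.1773 -0.8779 -1.0799] th 0.0382 radial off tool x [0.2078 0.0245 5.4559]
clock: 9.45
tcp_pos: [0.5752, -0.0739, 0.213]
orientation: [0.0, 0.669, 0.743, 0.0]
contact_force: [-0.5, -4.9, 0.8]
width: 0.0238
9.45 [ 0.5752 -0.0739  0.213 ] head 0.105 want 0.109 Ftool [-4.852  -1.0456 -0.8208] th 0.0324 radial off tool x [0.1601 0.0193 5.4998]
```

```bash
python3 -m jog '[[-0.2,0.4,0,0,0,-0.15,18],[-0.1,0.4,0,0,0,-0.15,18],[0,0,0,0,0,0,18]]'; python3 st.py
python3 -m jog '[[-0.2,0.4,0,0,0,-0.15,18],[-0.1,0.4,0,0,0,-0.15,18],[0,0,0,0,0,0,18]]'; python3 st.py

```

```text
clock: 9.82
tcp_pos: [0.5758, -0.0741, 0.2129]
orientation: [-0.0, 0.667, 0.745, -0.0]
contact_force: [-1.5, -4.0, -0.6]
width: 0.0238
9.82 [ 0.5758 -0.0741  0.2129] head 0.11 want 0.112 Ftool [-3.8201 -1.8831  0.5544] th 0.0285 radial off tool x [0.0008 0.0023 5.61  ]
clock: 10.2
tcp_pos: [0.5767, -0.0742, 0.2128]
orientation: [-0.0, 0.665, 0.747, -0.0]
contact_force: [-2.8, -2.4, -2.1]
width: 0.0238
10.2 [ 0.5767 -0.0742  0.2128] head 0.115 want 0.117 Ftool [-2.0211 -3.0301  2.1098] th 0.0237 radial off tool x [-0.1184 -0.0125  5.6807]
```

```bash
python3 -m jog '[[0,0.4,0,0,0,-0.15,18],[0,0.4,0,0,0,-0.15,18],[0,0,0,0,0,0,18]]'; python3 st.py
python3 -m jog '[[0,0.4,0,0,0,-0.15,18],[0,0.4,0,0,0,-0.15,18],[0,0,0,0,0,0,18]]'; python3 st.py

```

```text
clock: 10.58
tcp_pos: [0.5775, -0.0741, 0.2129]
orientation: [-0.0, 0.663, 0.748, -0.0]
contact_force: [-4.3, -1.7, -2.8]
width: 0.0243
10.57 [ 0.5775 -0.0741  0.2129] head 0.121 want 0.122 Ftool [-1.1417 -4.4242  2.7511] th 0.0188 radial off tool x [-0.0349 -0.0031  5.6276]
clock: 10.95
tcp_pos: [0.5784, -0.0741, 0.213]
orientation: [-0.0, 0.661, 0.75, -0.0]
contact_force: [-3.8, -2.7, -3.0]
width: 0.024
10.95 [ 0.5784 -0.0741  0.213 ] head 0.126 want 0.127 Ftool [-2.2019 -4.0636  2.9565] th 0.0141 radial off tool x [0.0001 0.0004 5.5406]
```

```bash
python3 -m jog '[[0,0.4,0,0,0,-0.15,18],[0,0.3,0,0,0,-0.15,18],[0,0,0,0,0,0,18]]'; python3 st.py
python3 -m jog '[[0,0.4,0,0,0,-0.15,18],[0,0.3,0,0,0,-0.15,18],[0,0,0,0,0,0,18]]'; python3 st.py

```

```text
clock: 11.32
tcp_pos: [0.5791, -0.0741, 0.2131]
orientation: [0.0, 0.659, 0.752, -0.0]
contact_force: [-5.1, -2.7, -2.4]
width: 0.0238
11.32 [ 0.5791 -0.0741  0.2131] head 0.131 want 0.131 Ftool [-2.0027 -5.3924  2.4473] th 0.0101 radial off tool x [0.0432 0.0053 5.4641]
clock: 11.7
tcp_pos: [0.5798, -0.074, 0.2131]
orientation: [0.0, 0.657, 0.754, -0.0]
contact_force: [-4.2, -3.7, -2.0]
width: 0.0239
11.7 [ 0.5798 -0.074   0.2131] head 0.136 want 0.135 Ftool [-3.0529 -4.6134  2.009 ] th 0.0062 radial off tool x [0.0971 0.0122 5.4355]
```

```bash
python3 -m jog '[[-0.1,0.3,0,0,0,-0.1,18],[0,0.3,0,0,0,-0.1,18],[0,0,0,0,0,0,18]]'; python3 st.py
python3 -m jog '[[-0.1,0.3,0,0,0,-0.1,18],[0,0.3,0,0,0,-0.1,18],[0,0,0,0,0,0,18]]'; python3 st.py

```

```text
clock: 12.08
tcp_pos: [0.5803, -0.074, 0.2131]
orientation: [0.0, 0.656, 0.755, -0.0]
contact_force: [-4.3, -2.6, -2.1]
width: 0.0237
12.07 [ 0.5803 -0.074   0.2131] head 0.14 want 0.138 Ftool [-1.9946 -4.6315  2.1054] th 0.0029 radial off tool x [0.0521 0.007  5.4413]
clock: 12.45
tcp_pos: [0.5809, -0.074, 0.213]
orientation: [-0.0, 0.655, 0.756, -0.0]
contact_force: [-5.8, -3.4, -2.9]
width: 0.0241
12.45 [ 0.5809 -0.074   0.213 ] head 0.143 want 0.141 Ftool [-2.502  -6.2653  2.9236] th -0.0002 radial off tool x [0.0601 0.0092 5.5264]
```

```bash
python3 - <<'E'
from h import *
import cv2
im=env.camera("scene")
cv2.imwrite("pics/scene4.png",cv2.resize(im[180:300,140:280],None,fx=5,fy=5,interpolation=cv2.INTER_CUBIC))
E
```

```text
(no output)
```

View pics/scene4.png

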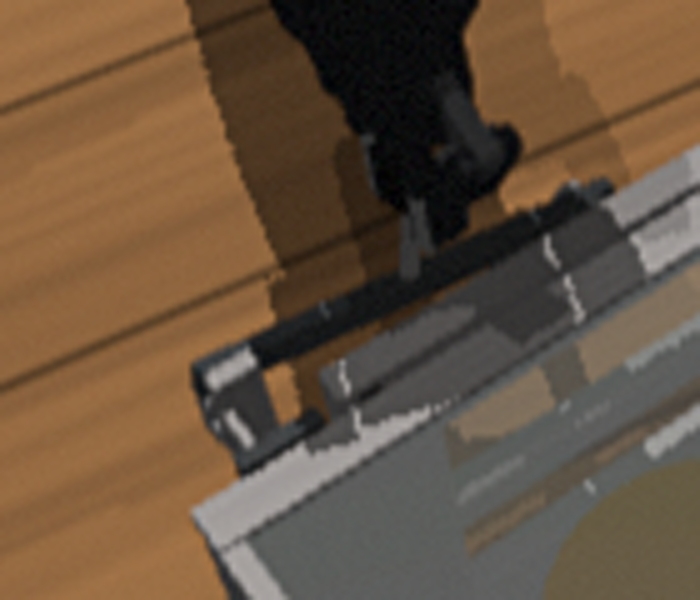

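The bar end lies right in front of the wall's top, at about (225,360) in the crop. The force slope is still that of the seal, so I'll continue in fine steps.

```bash
python3 -m jog '[[0,0.3,0,0,0,-0.1,18],[0,0.2,0,0,0,-0.1,18],[0,0,0,0,0,0,18]]'; python3 st.py
python3 -m jog '[[0,0.3,0,0,0,-0.1,18],[0,0.2,0,0,0,-0.1,18],[0,0,0,0,0,0,18]]'; python3 st.py

```

```text
clock: 12.88
tcp_pos: [0.5813, -0.074, 0.213]
orientation: [-0.0, 0.653, 0.757, -0.0]
contact_force: [-5.8, -2.4, -1.4]
width: 0.0241
12.88 [ 0.5813 -0.074   0.213 ] head 0.147 want 0.144 Ftool [-1.547  -6.1371  1.4219] th -0.0029 radial off tool x [0.0692 0.0103 5.4672]
clock: 13.25
tcp_pos: [0.5815, -0.074, 0.213]
orientation: [-0.0, 0.652, 0.758, -0.001]
contact_force: [-10.5, -3.8, -0.2]
width: 0.0241
13.25 [ 0.5815 -0.074   0.213 ] head 0.15 want 0.145 Ftool [ -2.1958 -10.9718   0.1887] th -0.0035 radial off tool x [0.0837 0.0186 5.5064]
```

Wall contact felt: −11 N, with only 0.15 mm gained for 0.5 mm commanded. I'll back off to mid-notch, which is 1.75 mm at the keeper or about 1.2 mm at the knob.

```bash
python3 -m jog '[[0,-0.5,0,0,0,0.2,18],[0,-0.5,0,0,0,0.2,18],[0,-0.5,0,0,0,0.1,18],[0,0,0,0,0,0,18]]'; python3 st.py
python3 - <<'E'
from h import *
np.set_printoptions(precision=3,suppress=True)
p0=knob(.003,.17)
for b in(.12,.09,.06,.03,.01,0,-.01):
    k,h=knob(.003,b);print(b,tgtR(h).inv().apply(k-p0[0])*1e3)
E
```

```text
clock: 13.75
tcp_pos: [0.5804, -0.074, 0.213]
orientation: [-0.0, 0.655, 0.755, -0.0]
contact_force: [-5.4, -2.6, -2.6]
width: 0.0237
13.75 [ 0.5804 -0.074   0.213 ] head 0.141 want 0.138 Ftool [-1.8491 -5.6989  2.6079] th 0.0025 radial off tool x [0.0483 0.0069 5.5046]
0.12 [-3.582 -0.     3.772]
0.09 [-5.64   0.     6.119]
0.06 [-7.625 -0.     8.527]
0.03 [-9.538  0.    10.993]
0.01 [-10.772   0.     12.669]
0 [-11.376   0.     13.516]
-0.01 [-11.972   0.     14.369]
```

```bash
python3 -m jog '[[-1,0,1,0,0,0,18],[-1,0,1.1,0,0,0,18],[-1.6,0,1.7,0,0,0,18],[0,0,0,0,0,0,18]]'; python3 st.py .12
python3 -m jog '[[-1,0,1.1,0,0,0,18],[-1,0,1.2,0,0,0,18],[0,0,0,0,0,0,18]]'; python3 st.py .09

```

```text
clock: 14.25
tcp_pos: [0.5809, -0.0777, 0.2091]
orientation: [-0.0, 0.655, 0.755, -0.0]
contact_force: [-4.8, -1.7, -1.2]
width: 0.0241
14.25 [ 0.5809 -0.0777  0.2091] head 0.141 want 0.139 Ftool [-1.0006 -5.0159  1.1602] th 0.0023 radial off tool x [-0.0654 -0.0076  5.5964]
clock: 14.62
tcp_pos: [0.5812, -0.0797, 0.207]
orientation: [0.0, 0.655, 0.755, -0.0]
contact_force: [-4.6, -1.7, -1.5]
width: 0.0243
14.62 [ 0.5812 -0.0797  0.207 ] head 0.141 want 0.139 Ftool [-1.0276 -4.837   1.5424] th 0.0022 radial off tool x [0.0038 0.0006 5.4355]
```

```bash
python3 -m jog '[[-1,0,1.2,0,0,0,18],[-1,0,1.2,0,0,0,18],[0,0,0,0,0,0,18]]'; python3 st.py .06
python3 -m jog '[[-1,0,1.2,0,0,0,18],[-0.9,0,1.2,0,0,0,18],[0,0,0,0,0,0,18]]'; python3 st.py .03

```

```text
clock: 15.0
tcp_pos: [0.5815, -0.0816, 0.2046]
orientation: [0.0, 0.655, 0.755, 0.0]
contact_force: [-5.9, -2.0, -0.9]
width: 0.0242
15.0 [ 0.5815 -0.0816  0.2046] head 0.141 want 0.139 Ftool [-1.1983 -6.093   0.9219] th 0.002 radial off tool x [0.0306 0.0035 5.403 ]
clock: 15.38
tcp_pos: [0.5818, -0.0835, 0.2022]
orientation: [0.0, 0.655, 0.755, 0.0]
contact_force: [-4.7, -2.6, -1.4]
width: 0.0241
15.38 [ 0.5818 -0.0835  0.2022] head 0.141 want 0.139 Ftool [-1.9301 -5.017   1.3608] th 0.0019 radial off tool x [0.0454 0.0048 5.2788]
```

```bash
python3 -m jog '[[-0.6,0,0.8,0,0,0,18],[-0.6,0,0.8,0,0,0,18],[0,0,0,0,0,0,18]]'; python3 st.py .01
python3 -m jog '[[-0.3,0,0.5,0,0,0,18],[-0.3,0,0.4,0,0,0,18],[0,0,0,0,0,0,18]]'; python3 st.py 0
python3 -m jog '[[-0.3,0,0.4,0,0,0,18],[0,0,0,0,0,0,18],[0,0,0,0,0,0,18]]'; python3 st.py 0

```

```text
clock: 15.75
tcp_pos: [0.582, -0.0846, 0.2007]
orientation: [0.0, 0.655, 0.755, 0.0]
contact_force: [-5.1, -1.8, -0.7]
width: 0.0241
15.75 [ 0.582  -0.0846  0.2007] head 0.141 want 0.139 Ftool [-1.1005 -5.2655  0.7462] th 0.0019 radial off tool x [0.1181 0.0133 5.1601]
clock: 16.12
tcp_pos: [0.5821, -0.0852, 0.1998]
orientation: [0.0, 0.655, 0.755, 0.0]
contact_force: [-5.2, -2.0, 0.6]
width: 0.0241
16.12 [ 0.5821 -0.0852  0.1998] head 0.142 want 0.139 Ftool [-1.2603 -5.4206 -0.6058] th 0.0018 radial off tool x [0.1375 0.0156 5.1834]
clock: 16.5
tcp_pos: [0.5822, -0.0855, 0.1995]
orientation: [0.0, 0.655, 0.755, 0.0]
contact_force: [-4.4, -2.2, -0.0]
width: 0.0243
16.5 [ 0.5822 -0.0855  0.1995] head 0.141 want 0.139 Ftool [-1.5907 -4.6221  0.0207] th 0.0016 radial off tool x [-0.1408 -0.0186  5.5387]
```

```bash
python3 -m jog '[[-0.3,0,0.4,0,0,0,18],[0,0,0,0,0,0,18],[0,0,0,0,0,0,18]]'; python3 st.py 0
python3 -m jog '[[-0.3,0,0.4,0,0,0,18],[0,0,0,0,0,0,18],[0,0,0,0,0,0,18]]'; python3 st.py 0

```

```text
clock: 16.88
tcp_pos: [0.5822, -0.0858, 0.199]
orientation: [0.0, 0.655, 0.755, 0.0]
contact_force: [-4.9, -1.7, -0.2]
width: 0.0243
16.88 [ 0.5822 -0.0858  0.199 ] head 0.142 want 0.14 Ftool [-0.9902 -5.1065  0.2146] th 0.0014 radial off tool x [-0.4039 -0.0506  5.9509]
clock: 17.25
tcp_pos: [0.5822, -0.0858, 0.199]
orientation: [-0.0, 0.655, 0.755, 0.0]
contact_force: [-6.4, -0.1, 2.0]
width: 0.0238
17.25 [ 0.5822 -0.0858  0.199 ] head 0.142 want 0.14 Ftool [ 0.8241 -6.3526 -1.9825] th 0.0012 radial off tool x [-0.4734 -0.06    6.011 ]
```

The bar is seated: z stopped and the vertical force turned upward. Before releasing, I'll ease the seal's load onto the lip.

```bash
python3 -m jog '[[0,-0.4,0,0,0,0.1,18],[0,-0.4,0,0,0,0.1,18],[0,-0.4,0,0,0,0.1,18],[0,0,0,0,0,0,18]]'; python3 st.py 0
python3 -m jog '[[0,-0.3,0,0,0,0.1,18],[0,-0.3,0,0,0,0,18],[0,0,0,0,0,0,18]]'; python3 st.py 0

```

```text
clock: 17.75
tcp_pos: [0.5813, -0.0859, 0.1989]
orientation: [0.0, 0.657, 0.754, 0.001]
contact_force: [-1.0, 5.0, 6.0]
width: 0.024
17.75 [ 0.5813 -0.0859  0.1989] head 0.136 want 0.135 Ftool [ 5.0985 -0.2555 -6.0244] th 0.006 radial off tool x [-0.5746 -0.077   6.0674]
clock: 18.12
tcp_pos: [0.5808, -0.086, 0.199]
orientation: [0.0, 0.658, 0.753, 0.001]
contact_force: [-0.2, 5.9, 5.3]
width: 0.0246
18.12 [ 0.5808 -0.086   0.199 ] head 0.135 want 0.132 Ftool [ 5.9082  0.5702 -5.2593] th 0.0089 radial off tool x [-0.5756 -0.0786  6.0428]
```

```bash
python3 -m jog '[[0,0,0,0,0,0,40],[0,0,0,0,0,0,45],[0,0,0,0,0,0,50],[0,0,0,0,0,0,50]]'; python3 st.py 0
python3 - <<'E'
from h import *
import cv2
im=env.camera("scene")
cv2.imwrite("pics/scene5.png",cv2.resize(im[180:300,140:280],None,fx=5,fy=5,interpolation=cv2.INTER_CUBIC))
E
```

```text
clock: 18.62
tcp_pos: [0.5804, -0.0864, 0.1983]
orientation: [-0.0, 0.658, 0.753, -0.0]
contact_force: [0.9, 0.1, 0.4]
width: 0.0501
18.62 [ 0.5804 -0.0864  0.1983] head 0.134 want 0.13 Ftool [-0.0714  0.947  -0.409 ] th 0.0111 radial off tool x [-1.0366 -0.1269  6.7097]
```

View pics/scene5.png

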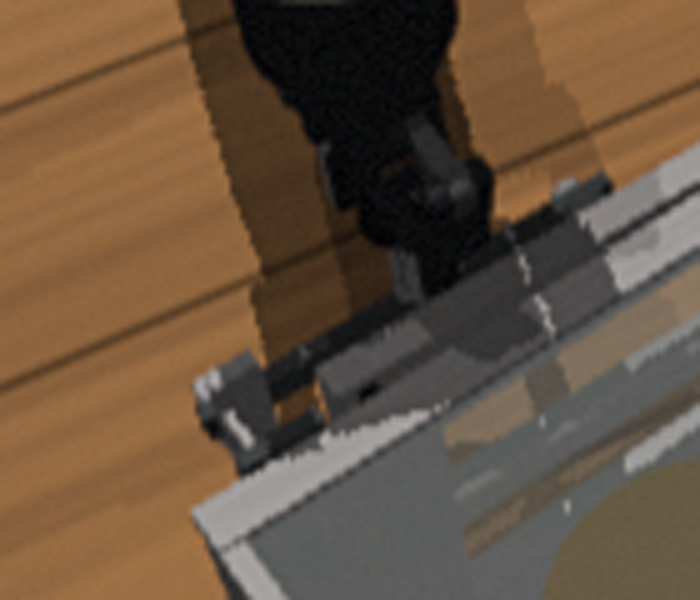

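The gripper is open and clear of the knob, and the bar passes behind the wall at about (250,380). I'll retreat upward and check.

```bash
python3 -m jog '[[0,0,-10,0,0,0,60],[0,0,-20,0,0,0,60],[0,0,-30,0,0,0,60],[0,0,-40,0,0,0,60],[0,-40,-10,0,0,0,60]]'
python3 -m jog '[[0,-60,0,0,0,0,60],[0,-60,0,0,0,0,60],[0,-40,0,0,0,0,60],[0,0,0,0,0,0,60],[0,0,0,0,0,0,60]]'
python3 - <<'E'
from h import *
import cv2
for c in ("scene","top"): 
    im=env.camera(c);cv2.imwrite(f"pics/{c}6full.png",im)
    o=(140,180) if c=="scene" else (230,100)
    cv2.imwrite(f"pics/{c}6.png",cv2.resize(im[o[1]:o[1]+120,o[0]:o[0]+140],None,fx=5,fy=5,interpolation=cv2.INTER_CUBIC))
E
```

```text
clock: 19.3
tcp_pos: [0.5417, -0.0917, 0.3122]
orientation: [0.002, 0.658, 0.753, 0.001]
contact_force: [0.5, -1.1, 0.2]
width: 0.0601
clock: 19.92
tcp_pos: [0.3825, -0.1132, 0.3096]
orientation: [0.001, 0.658, 0.753, 0.0]
contact_force: [-0.6, 0.4, -0.1]
width: 0.0599
```

View pics/scene6.png

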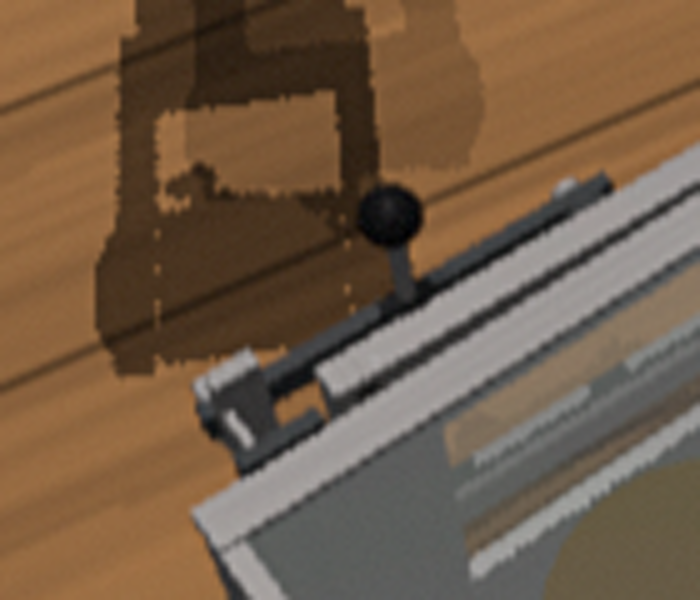

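View pics/top6.png

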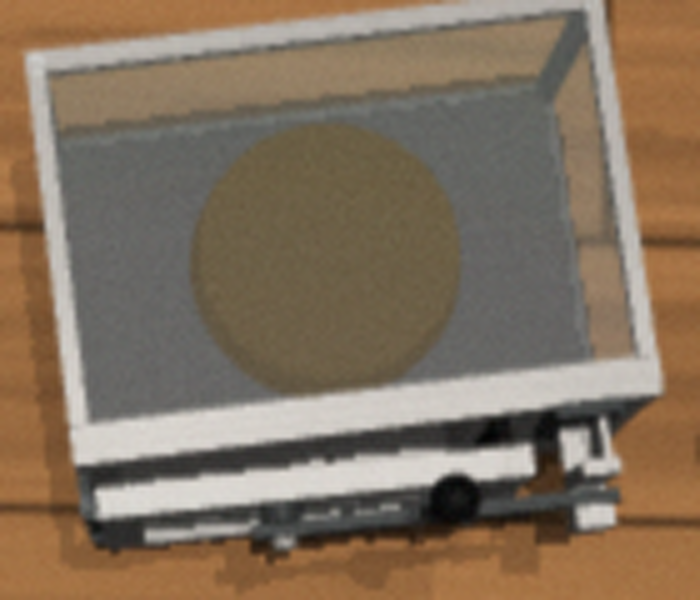

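View pics/scene6full.png

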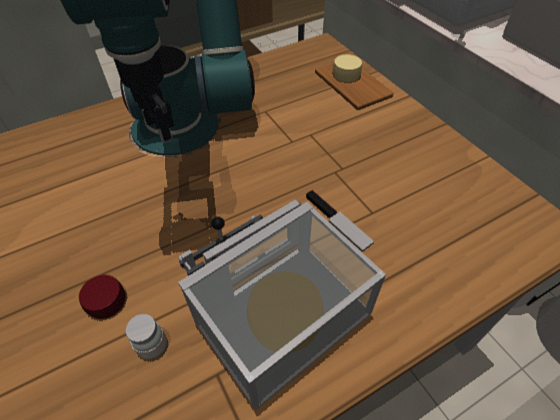

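The bar sits between wall and lip. In the top crop it crosses the keeper at about (590,495), and the bystanders are where they were. I'll check the knob height and gate angle by triangulation.

```bash
python3 - <<'E'
from h import *
np.set_printoptions(precision=4,suppress=True)
k,e=tri((390/5+140-.5,214/5+180-.5),(454/5+230-.5,499/5+100-.5));print("knob",k,e)
from scipy.optimize import least_squares
print("th,b",least_squares(lambda x:knob(*x)[0]-k,[0,0]).x)
f=atz("top",(533/5+230-.5,459/5+100-.5),.16);h=atz("top",(95/5+230-.5,500/5+100-.5),.16);d=f-h
print("gate heading th",-np.pi/2+YAW-np.arctan2(d[1],d[0]))
a=cv=None
import cv2
A=cv2.imread("pics/scene0.png");B=cv2.imread("pics/scene6full.png")
for n,(x0,x1,y0,y1) in dict(cheese=(75,130,270,322),jar=(122,172,310,362),knife=(305,375,190,250)).items():
    print(n,cv2.phaseCorrelate(*[cv2.cvtColor(I[y0:y1,x0:x1],cv2.COLOR_BGR2GRAY).astype(np.float32) for I in(A,B)]))
E
```

```text
knob [ 0.5799 -0.0854  0.2046] 0.0010224598658183876
th,b [ 0.0139 -0.0034]
gate heading th 0.024238649975671045
cheese ((0.03340275579752827, 0.0012876269497184012), 0.9554687076144748)
jar ((-0.000488598901995374, 0.007080126890741667), 0.984277211913356)
knife ((0.0020304058312703432, -0.014453105086886353), 1.0374299711651271)
```

```bash
python3 - <<'E'
from cell import env
print(env.close_job(), env.observe()['clock'])
E
```

```text
the job is handed in; nothing more can be done
the job is handed in; nothing more can be done
```

The gate is shut and latched, and the job was handed in just after 20 s of the 64 s allowed. `close_job` gave no verdict.

**How it went**
- I pinched the knob and lifted the bar to about 0.17 rad with the gate still about 0.37 rad open.
- I swung the gate in through the seal until the bar met the keeper's back wall. The wrist read about 11 N there, which works out to roughly 3–4 N on the keeper.
- I backed off to mid-notch, lowered the bar to the notch floor, and let the seal's push pass to the lip before releasing. Then I withdrew the arm.

**Last checks**
- **Bar:** triangulation put the knob at z = 0.2046 m (0.205 m when home), a bar angle of about −0.003 rad.
- **Gate:** the two estimates disagreed slightly, 0.014 rad from the knob position and 0.024 rad from the gate's edge line. Both are below the 0.044 limit.
- **Bystanders:** the cheese, jar and knife showed no shift (under 0.05 px) between the first and last pictures.
- **Keeper force:** it could not be read directly, so I only inferred it from the wrist force. While I pressed the bar down before letting go I estimate about 5 N plus its weight, with the seal's load on the lip as well. That is under the 12 N limit, but not confirmed.

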